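# Lift the egg basket out of the pot and hold it level to drip off

### The arm

A 6-joint arm with a two-finger parallel gripper is mounted at the origin on a cart in front of the work surface, level with it; the furniture and walls round the work are solid. World frame = base frame: x ahead of the robot, y to its left, z up, the work surface at z = 0. Lengths are in m, angles in rad, forces in N, time in s.
With the tool pointing down it reaches from about 0.3 to 0.875 m from the base axis. Payload 6.4 kg.
Tool frame: the origin (TCP) lies at the very end of the fingers, on their centre line; the grasp point (between the pads) lies 19 mm behind it; z points along the fingers, y is the line along which they close (so a half turn about z gives the same grasp; the last joint's range is limited). The gripper opens to 85 mm and grips with 20 to 120 N. Pads are 22 mm wide; open, the fingers measure 114 mm over their backs; the gripper's body (76 mm by 85 mm) begins 54 mm behind the grasp point. The pads swing forward as they close: fully open they stand 13 mm farther back than shut.
Start: joints at [-1.419, 0.181, 1.607, -0, 1.354, -0.206], TCP at [0.201, -0.539, 0.231] pointing down, gripper open.
Joint ranges: [-2.99, 2.99], [-0.89, 2.07], [0.3, 2.58], [-1.14, 4.28], [0, 2.63], [-3.12, 3.12]. Speed limits (rad/s): [2.57, 2.57, 3.01, 3.14, 3.14, 3.14].

### API

Orientations are given as a unit quaternion [w, x, y, z].
In Python, from bench import ctrl gives the robot as it stands.
- The arm moves only by the tool jog_arm, never from a script. Its argument "series" is a list that holds one entry, the list of rows, each a list of 7 numbers: the shift along the tool's x, y, z in mm, then the turn, a rotation vector about the tool's x, y, z in rad, then the finger opening in mm, from 0 to 85.4. In form: [[[tx, ty, tz, rx, ry, rz, gripper], ...]]. A call has exactly 10 rows; each row shifts and turns the commanded pose from where the row before left it, along the tool's axes as they then stand; what a row does not reach is not made up. A row lasts 1/10 s, in which the tool goes at most 50 mm and 8.59 degrees, less where a joint would pass 70% of its speed; a pose out of reach is approached as far as the arm can. A call with a gripper value outside its range is refused whole. The fingers move at their own pace and stop on an object; the grip force is fixed at half the most. Time passes only in rows, so rows that do not move let the fingers close, or fill a call up. It gives the time, the measured TCP pose, the force, the opening and the grip force at its end, in the units of the state.
- ctrl.get_obs(): the state, without advancing time (a new reading comes with each control period).
- ctrl.camera(name): name is "scene" or "top" or "wrist"; returns a dict with "frame" (420x560x3 uint8, blue, green, red), "z_map" (420x560 float32, m along the optical axis (not along the pixel's ray), 0 where there is no reading), "fx", "fy", "cx", "cy" (pixels), "xyz" and "rotation" of the camera in the world. Camera axes: x right, y down, z forward; pixel columns grow to the right and rows downward; lengths in m; the calibration is good to about 2 mm. The wrist camera is an equidistant fisheye: a pixel r from the principal point sees the ray r / f radians off the axis. A picture is of the moment at which its call begins.
- ctrl.hand_in(): hands the job in; it is judged then, once.
The state is a dict: "time_s": time; "q": joint angles; "dq": joint speeds; "joint_efforts": joint torques, N m; "eef_pos": TCP position; "eef_rot": TCP orientation; "wrist_force": force on the tool from outside, world axes, zero at the start; "torque": the same for the moment, N m; "opening": opening from 0.0 (shut) to 1.0 (fully open); "grasp_force": force on a finger pad.
Only numpy, scipy, OpenCV 4.12 (cv2) and the standard library are available. Lean on these libraries where they do the work, as an engineer would, in place of code of your own. Each camera call takes 0.05 s, during which the arm holds its last target. There are 200 camera calls.

### The job

The eggs in the pot are done: swing the folded handle of the wire basket up over its middle while the basket still sits in the pot, then lift the basket by the handle's black grip until its underside is a few centimetres (about 4) above the pot's rim. Finish holding it there by the grip, over the middle of the pot, level and still, with every egg upright in its ring, so that it can drip off into the pot; leave the pot and everything around it where they stand.

Things in the scene. Friction and masses are not known exactly. Their poses are not given: they have to be found in the camera images.
- pot: round steel pot, outer radius 92 mm, 80 mm high, wall 3.5 mm, 1.4 kg, loose; two loop handles, one on each side (its +-y), reach 128 mm from its middle, 60 mm up. Origin: centre of its underside, z up. It stands upright on an 8 mm thick glass board (260 x 360 mm)
- basket: round wire basket in the pot: radius 80 mm, 62 mm deep below a flange (radius 94.5, 3 mm thick) that rests on the pot's rim, about 5 mm play all round; with eggs and handle about 0.67 kg. Origin: centre of its underside, z up (18 mm above the pot's origin while seated). Handle pivots: on the line x = 0, z = 74 mm of this frame, y = +-91 mm. The folded handle leans to its -x side
- handle (a joint): swing of the basket's arched wire handle about its pivots, rad: 0 = folded on its stop (as it starts), leaning 65 deg from upright to the basket's -x side; 1.134 = upright over the basket's middle; 2.27 = down on the other side. It turns easily and falls back when let go; the lifted basket hangs freely from it like a pendulum
- grip: black round grip sleeve on the crown of the handle, 16.4 mm thick, 72 mm long along its own y axis (always parallel to the basket's y), turning freely on the wire. Origin: its middle, 95 mm from the pivot line: 86 mm to the basket's -x side and 114 mm above the basket's origin when folded, 169 mm above the basket's origin when upright
- egg0: hen's egg, 57 mm long, 44 mm thick, 58 g, loose, standing blunt end down in wire ring 0 of the basket. Origin: its lowest point, z towards the pointed end; its top is about 62 mm above the basket's underside
- egg1: hen's egg, 57 mm long, 44 mm thick, 58 g, loose, standing blunt end down in wire ring 1 of the basket. Origin: its lowest point, z towards the pointed end; its top is about 62 mm above the basket's underside
- egg2: hen's egg, 57 mm long, 44 mm thick, 58 g, loose, standing blunt end down in wire ring 2 of the basket. Origin: its lowest point, z towards the pointed end; its top is about 62 mm above the basket's underside
- egg3: hen's egg, 57 mm long, 44 mm thick, 58 g, loose, standing blunt end down in wire ring 3 of the basket. Origin: its lowest point, z towards the pointed end; its top is about 62 mm above the basket's underside
- seat0 (a point): where the lowest point of egg 0 sits: in the middle of ring 0, 5 mm above the basket's underside and 42 mm from its middle
- seat1 (a point): where the lowest point of egg 1 sits: in the middle of ring 1, 5 mm above the basket's underside and 42 mm from its middle
- seat2 (a point): where the lowest point of egg 2 sits: in the middle of ring 2, 5 mm above the basket's underside and 42 mm from its middle
- seat3 (a point): where the lowest point of egg 3 sits: in the middle of ring 3, 5 mm above the basket's underside and 42 mm from its middle
- salt: salt shaker, loose, 44 mm wide, 90 mm high, on the glass board behind the pot (a pepper shaker and a timer stand there too); origin under its middle
Things that resemble listed ones, but are neither listed nor needed, are in the scene too. What is shaped like the egg3 but pink or turquoise is not meant.

How it is judged:
On the way:
1. the handle is swung up over the basket's middle while the basket still sits in the pot (value of joint handle between 0.9 and 1.37 rad and z of basket in the frame of pot below 0.026 m and angle between basket's own z axis and vertical below 0.12 rad), for 0.2 s.
At the end, for the whole second after the job is handed in: Fingers hold the black grip; basket underside 15 to 90 mm above the pot's rim, clear of the pot, within 35 mm of its middle, under 7 deg tilt, still (30 mm/s, 0.3 rad/s); each egg within 12 mm of its seat, leaning under 29 deg; pot upright, within 30 mm of its start (z of basket in the frame of pot between 0.095 and 0.17 m and horizontal distance between basket and pot below 0.035 m and angle between basket's own z axis and vertical below 0.12 rad and linear speed of basket below 0.03 m/s and angular speed of basket below 0.3 rad/s and contact force between the fingers and grip above 2 N and contact force between basket and pot below 0.1 N and angle between pot's own z axis and vertical below 0.05 rad and distance of pot from where it was at the start of the episode below 0.03 m and distance between egg0 and seat0 below 0.012 m and angle between each of egg0, egg1, egg2, egg3's own z axis and vertical below 0.5 rad and distance between egg1 and seat1 below 0.012 m and distance between egg2 and seat2 below 0.012 m and distance between egg3 and seat3 below 0.012 m); the arm keeps its last pose, push and grip.
It fails at once if the basket is tipped by more than 23 deg (angle between basket's own z axis and vertical above 0.4 rad).
It fails at once if an egg leaves its ring (distance between egg0 and seat0 above 0.025 m or distance between egg1 and seat1 above 0.025 m or distance between egg2 and seat2 above 0.025 m or distance between egg3 and seat3 above 0.025 m).
It fails at once if the pot is pushed more than 40 mm or tipped (distance of pot from where it was at the start of the episode above 0.04 m or angle between pot's own z axis and vertical above 0.2 rad).
It fails at once if the salt shaker beside the pot is moved by more than 25 mm or knocked over (distance of salt from where it was at the start of the episode above 0.025 m or angle between salt's own z axis and vertical above 0.5 rad).
It also fails if it takes over 43 s, if anything falls off the work surface, if the arm or the gripper's body presses on something with over 40 N, if the wrist force passes 120 N, or if a joint passes its speed limit or range.

## Working session

There is one attempt and no reset: what is moved stays moved. The work goes in short steps, Python scripts to look and compute and a tool call to move; the robot and the scene stay as the last step left them, time stands still between calls to the robot, and variables do not carry over. Pictures are saved under pics/ and viewed, at most 10 in all, crops included, and the job is handed in when it is done.

Besides the shell and the picture viewer there is one more tool, called after "Emit:" as name(argument=value, ...) on one line, values as JSON. jog_arm: Moves the arm, as the interface text tells. Its arguments: {"type":"object","properties":{"series":{"type":"array"}},"required":["series"]}

```bash
mkdir -p pics
cat > h.py <<'E'
import numpy as np, cv2, pickle
from bench import ctrl
from scipy.spatial.transform import Rotation as R
def snap(n,tag):
    c=ctrl.camera(n); pickle.dump(c,open(f'{tag}.pkl','wb')); cv2.imwrite(f'pics/{tag}.png',c['frame']); return c
def load(tag): return pickle.load(open(f'{tag}.pkl','rb'))
def rot(c):
    r=np.array(c['rotation']); return r if r.shape==(3,3) else R.from_quat(r,scalar_first=True).as_matrix()
def px(c,u,v,z=None):
    z=c['z_map'][int(round(v)),int(round(u))] if z is None else z
    return rot(c)@np.array([(u-c['cx'])/c['fx']*z,(v-c['cy'])/c['fy']*z,z])+np.array(c['xyz'])
def cloud(c):
    v,u=np.mgrid[0:420,0:560]; z=c['z_map']
    P=np.stack([(u-c['cx'])/c['fx']*z,(v-c['cy'])/c['fy']*z,z],-1)
    W=P@rot(c).T+np.array(c['xyz']); W[z==0]=np.nan; return W
E
python3 - <<'E'
from h import *
a=snap('scene','s0');b=snap('top','t0')
cv2.imwrite('pics/both.png',cv2.resize(np.vstack([a['frame'],b['frame']]),(450,600)) if 0 else np.hstack([cv2.resize(a['frame'],(400,300)),cv2.resize(b['frame'],(400,300))]))
for c in(a,b): print(c['fx'],c['cx'],c['cy'],c['xyz'],c['rotation'])
print(ctrl.get_obs())
E
```

```text
524.5965019896685 280.5470771344473 204.50455491657837 [-0.01123421  0.43263866  0.77592417] [ 0.17638357 -0.44016862  0.81132294 -0.34189984]
390.10088060569996 280.4838673454243 207.6480641329771 [0.52886658 0.04762877 0.97809702] [-0.02054575  0.70907597 -0.70473248  0.01188535]
{'time_s': 0.1, 'q': array([-1.41927589e+00,  1.81489395e-01,  1.60791134e+00, -2.86719089e-05,
        1.35379135e+00, -2.06348263e-01]), 'dq': array([-0.00167144, -0.00230716, -0.00061052, -0.00084533,  0.00041501,
       -0.0006587 ]), 'joint_efforts': array([ 4.13442885e-04, -4.45876729e+01, -3.52236593e+01, -3.42351850e-04,
        4.14878625e-03, -1.58405108e-06]), 'eef_pos': array([ 0.20131521, -0.53807408,  0.23045989]), 'eef_rot': array([-7.99797069e-04,  9.84033051e-01,  1.77984029e-01,  7.92854548e-06]), 'wrist_force': array([-0.05828878, -0.41164112,  0.86327119]), 'torque': array([-0.00271213, -0.04040377,  0.02825075]), 'grasp_force': 0.0, 'opening': 1.0022395850281733}
```

View pics/s0.png

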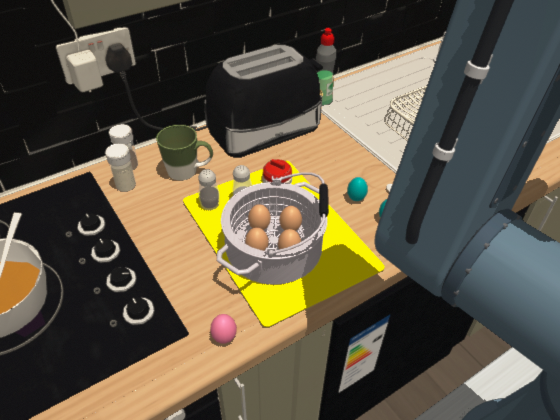

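View pics/t0.png

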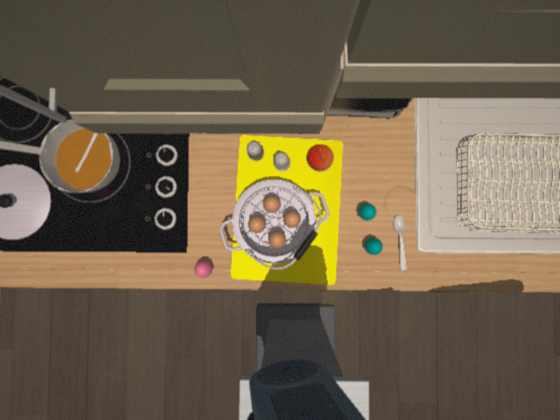

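The scene view shows the pot at (272,225), four brown eggs in its basket, and the black grip at (323,198). In the top view the pot is at (274,222), the grip about (306,243), and the shakers at (255,149) and (282,159). The pink egg (top 203,268) and the turquoise ones (367,211) and (373,246) are outside the pot, so they're decoys. The brown eggs are the ones meant.

Run:
```python
from h import *
a=load('s0');b=load('t0')
ca=cv2.resize(a['frame'][140:300,190:390],(800,640),interpolation=cv2.INTER_CUBIC)[:, :]
cb=cv2.resize(b['frame'][130:290,210:350],(525,600),interpolation=cv2.INTER_CUBIC)
cv2.imwrite('pics/crop.png',np.hstack([cv2.resize(ca,(425,340)),cv2.resize(cb,(350,400))[:340]]))
cv2.imwrite('pics/cropt.png',cb)
for n,c in(('s',a),('t',b)):
    W=cloud(c); f=c['frame'].astype(int)
    d=f.max(2)<45
    m=d&(abs(W[...,0]-.5)<.15)&(abs(W[...,1]-.05)<.16)&(W[...,2]>.1)&(W[...,2]<.2)
    P=W[m]; print(n,'grip',m.sum(),P.mean(0),P.min(0),P.max(0))
    if m.sum()>5: 
        u=np.linalg.svd(P-P.mean(0))[2][0]; print(u, np.argwhere(m).mean(0))
    m=(W[...,2]>.075)&(W[...,2]<.105)&(abs(W[...,0]-.5)<.13)&(abs(W[...,1]-.05)<.16)
    P=W[m]; print('rim',m.sum(),P.min(0),P.max(0),np.median(P[:,2]))
    h=np.histogram(P[:,2],15); print(h[0],h[1].round(3))
W=cloud(b)
for u,v in [(180,85),(200,120),(330,118),(340,60),(450,92),(350,88)]: print(u,v,W[v,u])
```

```text
s grip 204 [0.4840819  0.00743002 0.14735731] [ 0.45592576 -0.01701302  0.13893876] [0.51501339 0.02900727 0.15108258]
[-0.80537622  0.59243986 -0.01959996] [199.55392157 323.0245098 ]
rim 3372 [ 0.44335515 -0.05011336  0.07500298] [0.62982286 0.1999848  0.10491015] 0.08967510371823245
[371 306 223 198 146 143 138 733 879 154  11   9  13  19  29] [0.075 0.077 0.079 0.081 0.083 0.085 0.087 0.089 0.091 0.093 0.095 0.097
 0.099 0.101 0.103 0.105]
t grip 65 [0.48454093 0.0108732  0.14646332] [ 0.4603445  -0.00941233  0.14283775] [0.51557305 0.0265393  0.15004877]
[-0.85501924  0.51855654 -0.00641994] [246.58461538 302.4       ]
rim 2222 [ 0.44406159 -0.05345681  0.07500118] [0.62854887 0.20091412 0.1047123 ] 0.08975819351227554
[177 145  89 117 110  89 175 580 583 115   7   2   2  12  19] [0.075 0.077 0.079 0.081 0.083 0.085 0.087 0.089 0.091 0.093 0.095 0.097
 0.099 0.101 0.103 0.105]
180 85 [0.66235817 0.14890998 0.61240661]
200 120 [0.65365465 0.14971192 0.52054377]
330 118 [ 8.01724635e-01 -6.41936623e-02  1.75602334e-04]
340 60 [0.66537009 0.00330872 0.66216676]
450 92 [ 0.65069211 -0.10092559  0.62806402]
350 88 [ 0.65107378 -0.00909317  0.63674603]
```

View pics/cropt.png

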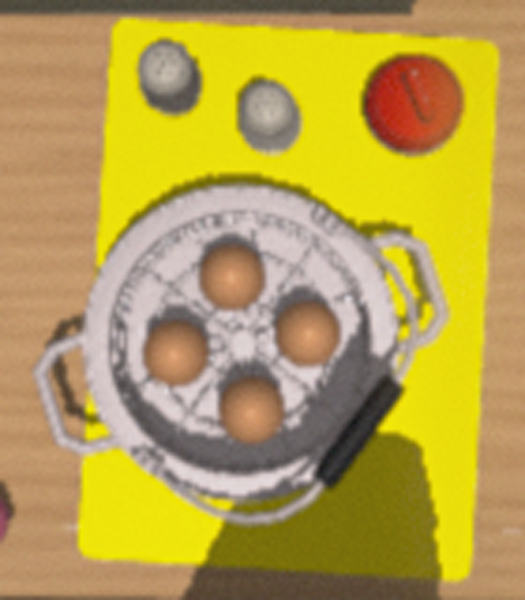

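The crop confirms one black sleeve on the wire arch of the pot's basket, with ends at about (393,385) and (327,480) in the crop. The four brown eggs stand in their rings. Now I'll fit the basket centre and the grip's position and axis.

```bash
cat >> h.py <<'E'
def plan(target,ydir):
    "shift in tool axes & yaw about tool z to bring TCP to target, tool y along +-ydir, pointing down"
    o=ctrl.get_obs(); T=R.from_quat(o['eef_rot'],scalar_first=True); M=T.as_matrix()
    print('pos',o['eef_pos'].round(4),'shift mm',(M.T@(np.array(target)-o['eef_pos'])*1000).round(1))
    for s in(1,-1):
        y=s*np.array([ydir[0],ydir[1],0]);y/=np.linalg.norm(y);z=np.array([0,0,-1.]);x=np.cross(y,z)
        print('rotvec',R.from_matrix(M.T@np.stack([x,y,z],1)).as_rotvec().round(3))
    print('q',o['q'].round(3),'t',o['time_s'],'F',o['wrist_force'].round(1),'gf',o['grasp_force'],'op',o['opening'])
E
python3 - <<'E'
from h import *
from scipy.optimize import least_squares
G={};C={}
for n in('s0','t0'):
    c=load(n);W=cloud(c);f=c['frame'].astype(int)
    m=(W[...,2]>.0885)&(W[...,2]<.0935)&(np.hypot(W[...,0]-.535,W[...,1]-.055)<.105)&(np.hypot(W[...,0]-.535,W[...,1]-.055)>.07)
    P=W[m]
    # outer edge per angle
    best=np.array([.535,.055])
    for _ in range(5):
        d=P[:,:2]-best;a=np.degrees(np.arctan2(d[:,1],d[:,0]));r=np.hypot(*d.T)
        E=np.array([P[(a>=k)&(a<k+15)][np.argsort(r[(a>=k)&(a<k+15)])[-3:]].mean(0) for k in range(-180,180,15) if ((a>=k)&(a<k+15)).sum()>8])
        s=least_squares(lambda p:np.hypot(E[:,0]-p[0],E[:,1]-p[1])-p[2],[*best,.093],loss='soft_l1',f_scale=.002);best=s.x[:2]
    print(n,'flange',s.x.round(4),len(E),'res',np.abs(s.fun).max().round(4))
    # eggs (brown)
    hsv=cv2.cvtColor(c['frame'],cv2.COLOR_BGR2HSV)
    m=(hsv[...,0]<18)&(hsv[...,1]>90)&(np.hypot(W[...,0]-.535,W[...,1]-.055)<.075)&(W[...,2]>.05)
    k,l,st,ce=cv2.connectedComponentsWithStats(m.astype(np.uint8))
    for i in range(1,k):
        if st[i,4]>40: 
            Q=W[l==i]; print('egg',Q.mean(0).round(4),Q[:,2].max().round(4))
    d=f.max(2)<60
    m=d&(np.hypot(W[...,0]-.484,W[...,1]-.009)<.055)&(W[...,2]>.135)&(W[...,2]<.155)
    rc=cv2.minAreaRect(np.argwhere(m)[:,::-1].astype(np.float32)); 
    b=cv2.boxPoints(rc); e=[(b[0]+b[1])/2,(b[2]+b[3])/2] if np.linalg.norm(b[0]-b[1])<np.linalg.norm(b[1]-b[2]) else [(b[1]+b[2])/2,(b[3]+b[0])/2]
    ze=np.median(c['z_map'][m]); P=W[m]; u=np.linalg.svd(P[:,:2]-P[:,:2].mean(0))[2][0]
    t=(P[:,:2]-P[:,:2].mean(0))@u
    print('ends px',e,'size',rc[1],'u',u.round(3),'ang',np.degrees(np.arctan2(u[1],u[0])).round(1),'len',np.ptp(t).round(4),'mid',(P[:,:2].mean(0)+u*(t.max()+t.min())/2).round(4),'ztop',np.percentile(P[:,2],90).round(4))
    G[n]=(np.array(c['xyz']),px(c,*rc[0],ze)-np.array(c['xyz']))
    d=P[:,:2].mean(0)-best; print('lean dir ang',np.degrees(np.arctan2(d[1],d[0])).round(1),'dist',np.hypot(*d).round(4))
(p,a),(q,b)=G['s0'],G['t0']
A=np.stack([a,-b],1);s=np.linalg.lstsq(A,q-p,rcond=None)[0]
X,Y=p+s[0]*a,q+s[1]*b; print('triangulated grip',((X+Y)/2).round(4),'gap',np.linalg.norm(X-Y).round(4))
E
```

```text
s0 flange [0.5381 0.0694 0.0934] 23 res 0.0041
egg [0.55   0.0984 0.0737] 0.0904
egg [0.5179 0.052  0.0745] 0.0907
ends px [array([323., 184.], dtype=float32), array([323., 215.], dtype=float32)] size (31.0, 8.0) u [-0.801  0.599] ang 143.2 len 0.0713 mid [0.4877 0.0047] ztop 0.1492
lean dir ang -131.2 dist 0.0822
t0 flange [0.5381 0.0695 0.0929] 21 res 0.0042
egg [0.5797 0.0797 0.0788] 0.0896
egg [0.5451 0.0332 0.0788] 0.0915
egg [0.5329 0.1132 0.0791] 0.0883
egg [0.498  0.0674 0.0785] 0.0899
ends px [array([314.04056, 231.74323], dtype=float32), array([295.72977, 257.3784 ], dtype=float32)] size (6.5098676681518555, 31.503108978271484) u [-0.828  0.56 ] ang 145.9 len 0.0671 mid [0.4889 0.0058] ztop 0.1493
lean dir ang -128.6 dist 0.0806
triangulated grip [0.4882 0.0048 0.1424] gap 0.0014
```

Both views agree. The flange centre is (0.538, 0.0695) with its top at 0.091. The triangulated grip middle is (0.488, 0.005, 0.142), against about 0.140 expected, and it leans towards about -126°. Next I plan the approach.

```bash
python3 -c "
from h import *
plan([.4885,.0045,.215],[-.588,-.809])"
```

```text
pos [ 0.2013 -0.5381  0.2305] shift mm [ 459.  -407.6   16.2]
rotvec [-0.002  0.     0.986]
rotvec [-1.000e-03 -2.000e-03 -2.155e+00]
q [-1.419  0.181  1.608 -0.     1.354 -0.206] t 0.1 F [-0.1 -0.4  0.9] gf 0.0 op 1.0022395850281733
```

Emit:
jog_arm(series=[[[10, -9, 0, 0, 0, 0, 85], [23, -20, 0, 0, 0, 0, 85], [26, -23, 0, 0, 0, 0, 85], [26, -23, 0, 0, 0, 0, 85], [26, -23, 0, 0, 0, 0, 85], [26, -23, 0, 0, 0, 0, 85], [26, -23, 0, 0, 0, 0, 85], [26, -23, 0, 0, 0, 0, 85], [26, -23, 0, 0, 0, 0, 85], [26, -23, 0, 0, 0, 0, 85]]])

```text
time_s: 1.1
eef_pos: [0.3528, -0.2524, 0.2311]
eef_rot: [-0.0, 0.984, 0.178, 0.0]
wrist_force: [0.5, -0.7, 0.3]
opening: 0.997
grasp_force: 0.0
```

Emit:
jog_arm(series=[[[26, -23, 0, 0, 0, 0, 85], [26, -23, 0, 0, 0, 0, 85], [26, -23, 0, 0, 0, 0, 85], [26, -23, 0, 0, 0, 0, 85], [26, -23, 0, 0, 0, 0, 85], [26, -23, 0, 0, 0, 0, 85], [26, -23, 0, 0, 0, 0, 85], [20, -18, 0, 0, 0, 0, 85], [10, -9, 0, 0, 0, 0, 85], [0, 0, 0, 0, 0, -0.1, 85]]])

```text
time_s: 2.1
eef_pos: [0.4851, -0.0025, 0.231]
eef_rot: [-0.0, 0.973, 0.229, -0.0]
wrist_force: [0.1, -0.8, 0.8]
opening: 0.997
grasp_force: 0.0
```

Emit:
jog_arm(series=[[[0, 0, 0, 0, 0, -0.14, 85], [0, 0, 0, 0, 0, -0.14, 85], [0, 0, 0, 0, 0, -0.14, 85], [0, 0, 0, 0, 0, -0.14, 85], [0, 0, 0, 0, 0, -0.14, 85], [0, 0, 0, 0, 0, -0.14, 85], [0, 0, 0, 0, 0, -0.14, 85], [0, 0, 0, 0, 0, -0.14, 85], [0, 0, 0, 0, 0, -0.14, 85], [0, 0, 0, 0, 0, -0.14, 85]]])

```text
time_s: 3.1
eef_pos: [0.4846, -0.0045, 0.2311]
eef_rot: [-0.0, 0.597, 0.803, -0.0]
wrist_force: [0.0, 0.1, 0.2]
opening: 0.992
grasp_force: 0.0
```

Emit:
jog_arm(series=[[[0, 0, 0, 0, 0, -0.14, 85], [0, 0, 0, 0, 0, -0.14, 85], [0, 0, 0, 0, 0, -0.14, 85], [0, 0, 0, 0, 0, -0.14, 85], [0, 0, 0, 0, 0, -0.1, 85], [0, 0, 0, 0, 0, 0, 85], [0, 0, 0, 0, 0, 0, 85], [0, 0, 0, 0, 0, 0, 85], [0, 0, 0, 0, 0, 0, 85], [0, 0, 0, 0, 0, 0, 85]]])

```text
time_s: 4.1
eef_pos: [0.4852, -0.0043, 0.2313]
eef_rot: [-0.0, 0.307, 0.952, -0.0]
wrist_force: [-0.8, -0.2, -0.3]
opening: 0.999
grasp_force: 0.0
```

Run:
```python
from h import *
plan([.4885,.0045,.215],[-.588,-.809])
c=snap('wrist','w1');print(c['fx'],c['cx'],c['cy'],c['xyz'])
```

```text
pos [ 0.4852 -0.0043  0.2313] shift mm [ 2.5  9.1 16.3]
rotvec [ 0.    -0.    -3.138]
rotvec [-0.    -0.     0.004]
q [-0.254 -0.024  1.826 -0.     1.339 -1.2  ] t 4.1 F [-0.8 -0.2 -0.3] gf 0.0 op 0.9988313797224265
325.19226210127806 275.43033670385233 212.0734365675976 [0.42993441 0.03674471 0.37467011]
```

View pics/w1.png

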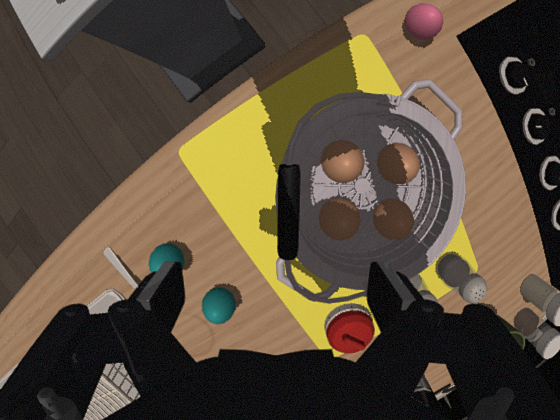

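The wrist view shows the grip running vertically from (288,166) to (288,258), parallel to the tool x axis, and slightly to the basket side of the finger midline. I'll turn those pixels into a position as a check.

Run:
```python
from h import *
c=load('w1');W=rot(c)
def ray(u,v):
    x,y=(u-c['cx'])/c['fx'],(v-c['cy'])/c['fy'];t=np.hypot(x,y);k=np.sinc(t/np.pi)
    return W@np.array([x*k,y*k,np.cos(t)])
print(W.round(3))
# segment grip in image
m=(c['frame'].max(2)<50);m[:, :270]=0;m[:,305:]=0;m[:150]=0;m[270:]=0
n,l,st,ce=cv2.connectedComponentsWithStats(m.astype(np.uint8));i=1+np.argmax(st[1:,4]);print(st[i],ce[i])
E=[]
for u,v in[(288,167),(288,257),(288,212)]:
    r=ray(u,v);p=np.array(c['xyz'])+r*((.141-c['xyz'][2])/r[2]);E.append(p);print(p.round(4),'zdepth',c['z_map'][v,u])
d=E[1]-E[0];print(np.linalg.norm(d),np.degrees(np.arctan2(d[1],d[0])),'mid',((E[0]+E[1])/2).round(4))
```

```text
[[ 0.584  0.781  0.22 ]
 [ 0.812 -0.562 -0.159]
 [ 0.     0.272 -0.962]]
[ 277  164   24   96 2015] [288.31662531 210.3235732 ]
[0.4613 0.0254 0.141 ] zdepth 0.22741148
[ 0.5189 -0.0151  0.141 ] zdepth 0.2443556
[0.4889 0.0059 0.141 ] zdepth 0.23330283
0.07040726701237138 -35.1289958034349 mid [0.4901 0.0052 0.141 ]
```

Emit:
jog_arm(series=[[[2, 10, 0, 0, 0, 0, 85], [0, 0, 10, 0, 0, 0, 85], [0, 0, 15, 0, 0, 0, 85], [0, 0, 15, 0, 0, 0, 85], [0, 0, 15, 0, 0, 0, 85], [0, 0, 15, 0, 0, 0, 85], [0, 0, 15, 0, 0, 0, 85], [0, 0, 14, 0, 0, 0, 85], [0, 0, 7, 0, 0, 0, 60], [0, 0, 3, 0, 0, 0, 40]]])

```text
time_s: 5.15
eef_pos: [0.4888, 0.0053, 0.1211]
eef_rot: [-0.001, 0.307, 0.952, -0.0]
wrist_force: [-0.4, 0.1, 0.3]
opening: 0.685
grasp_force: 0.0
```

Emit:
jog_arm(series=[[[0, 0, 0, 0, 0, 0, 30], [0, 0, 0, 0, 0, 0, 22], [0, 0, 0, 0, 0, 0, 18], [0, 0, 0, 0, 0, 0, 10], [0, 0, 0, 0, 0, 0, 0], [0, 0, 0, 0, 0, 0, 0], [0, 0, 0, 0, 0, 0, 0], [0, 0, 0, 0, 0, 0, 0], [0, 0, 0, 0, 0, 0, 0], [0, 0, 0, 0, 0, 0, 0]]])

```text
time_s: 6.15
eef_pos: [0.4898, 0.0048, 0.1225]
eef_rot: [0.0, 0.307, 0.952, -0.0]
wrist_force: [0.8, -1.9, 1.3]
opening: 0.173
grasp_force: 58.6
```

Run:
```python
from h import *
plan([.490,.005,.122],[-.588,-.809])
```

```text
pos [0.4898 0.0048 0.1225] shift mm [-0.   0.3  0.5]
rotvec [-1.000e-03  0.000e+00 -3.137e+00]
rotvec [0.    0.001 0.005]
q [-0.233  0.122  1.913 -0.     1.106 -1.18 ] t 6.15 F [ 0.8 -1.9  1.3] gf 58.629605155438185 op 0.1727889367440343
```

The grip is held at 58 N with a 15 mm opening. Now I swing it along the 95 mm arc, towards tool +y and up.

Emit:
jog_arm(series=[[[0, 2.5, -4.8, 0, 0, 0, 0], [0, 2.6, -4.7, 0, 0, 0, 0], [0, 3.0, -4.5, 0, 0, 0, 0], [0, 3.1, -4.4, 0, 0, 0, 0], [0, 3.5, -4.1, 0, 0, 0, 0], [0, 3.6, -4.0, 0, 0, 0, 0], [0, 3.9, -3.7, 0, 0, 0, 0], [0, 4.1, -3.5, 0, 0, 0, 0], [0, 4.3, -3.3, 0, 0, 0, 0], [0, 4.4, -3.0, 0, 0, 0, 0]]])

```text
time_s: 7.15
eef_pos: [0.5103, 0.0336, 0.1627]
eef_rot: [0.0, 0.307, 0.952, 0.0]
wrist_force: [0.4, -2.0, 1.7]
opening: 0.172
grasp_force: 58.8
```

Emit:
jog_arm(series=[[[0, 4.6, -2.8, 0, 0, 0, 0], [0, 4.8, -2.5, 0, 0, 0, 0], [0, 4.9, -2.2, 0, 0, 0, 0], [0, 5.0, -2.0, 0, 0, 0, 0], [0, 5.1, -1.6, 0, 0, 0, 0], [0, 5.2, -1.4, 0, 0, 0, 0], [0, 5.3, -1.0, 0, 0, 0, 0], [0, 5.3, -0.8, 0, 0, 0, 0], [0, 5.0, -0.4, 0, 0, 0, 0], [0, 3.8, -0.2, 0, 0, 0, 0]]])

```text
time_s: 8.15
eef_pos: [0.5392, 0.0735, 0.1774]
eef_rot: [0.0, 0.307, 0.952, 0.0]
wrist_force: [3.7, -3.1, 3.3]
opening: 0.17
grasp_force: 59.0
```

Emit:
jog_arm(series=[[[0, 0, 0, 0, 0, 0, 0], [0, 0, 0, 0, 0, 0, 0], [0, 0, 0, 0, 0, 0, 0], [0, 0, 0, 0, 0, 0, 0], [0, 0, 0, 0, 0, 0, 0], [0, 0, 0, 0, 0, 0, 0], [0, 0, 0, 0, 0, 0, 0], [0, 0, 0, 0, 0, 0, 0], [0, 0, 0, 0, 0, 0, 0], [0, 0, 0, 0, 0, 0, 0]]])

```text
time_s: 9.15
eef_pos: [0.5387, 0.073, 0.1774]
eef_rot: [0.0, 0.307, 0.952, 0.0]
wrist_force: [4.2, -3.1, 5.7]
opening: 0.175
grasp_force: 59.1
```

Run:
```python
from h import *
plan([.539,.073,.176],[-.588,-.809])
a=snap('scene','s1')
cv2.imwrite('pics/s1c.png',cv2.resize(a['frame'][100:300,150:420],(800,592),interpolation=cv2.INTER_CUBIC))
W=cloud(a);m=(W[...,2]>.0855)&(W[...,2]<.098)&(np.hypot(W[...,0]-.538,W[...,1]-.07)<.1)&(np.hypot(W[...,0]-.538,W[...,1]-.07)>.08)
P=W[m];A=np.c_[P[:,:2]-[.538,.07],np.ones(len(P))];print(len(P),np.linalg.lstsq(A,P[:,2],rcond=None)[0])
```

```text
pos [0.5387 0.073  0.1774] shift mm [-0.2  0.2  1.4]
rotvec [-1.000e-03  0.000e+00 -3.137e+00]
rotvec [0.    0.    0.005]
q [-0.084  0.166  1.738 -0.     1.237 -1.031] t 9.15 F [ 4.2 -3.1  5.7] gf 59.13035265170038 op 0.17496501345237103
1827 [ 0.00011074 -0.00248665  0.09109486]
```

View pics/s1c.png

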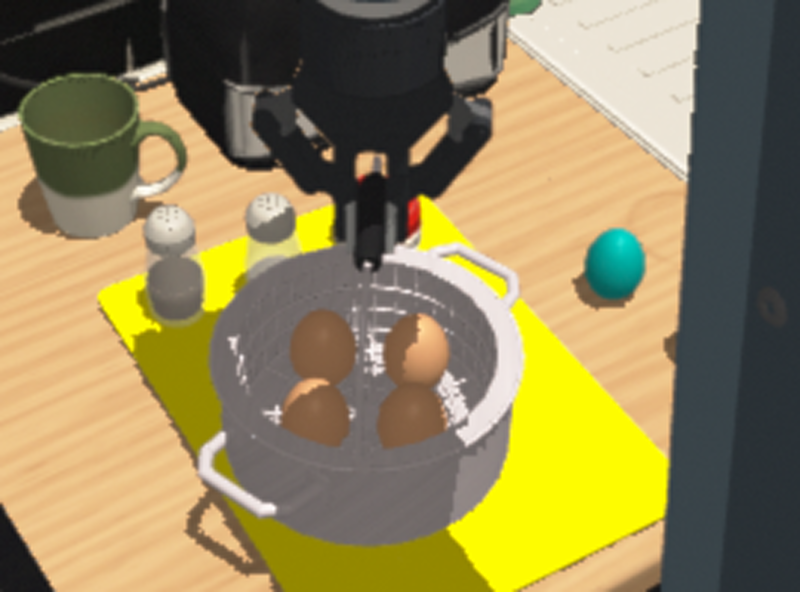

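The handle stands upright and the basket is still seated level, with its flange at 0.091 and no slope. There is about 5 N of side force along the tool's -x, so I ease off 2 mm that way while starting a slow lift.

Emit:
jog_arm(series=[[[-1, 0, 0, 0, 0, 0, 0], [-1, 0, 0, 0, 0, 0, 0], [0, 0, -1, 0, 0, 0, 0], [0, 0, -1, 0, 0, 0, 0], [0, 0, -1.5, 0, 0, 0, 0], [0, 0, -2, 0, 0, 0, 0], [0, 0, -2, 0, 0, 0, 0], [0, 0, -2, 0, 0, 0, 0], [0, 0, -1.5, 0, 0, 0, 0], [0, 0, -1, 0, 0, 0, 0]]])

```text
time_s: 10.2
eef_pos: [0.5402, 0.072, 0.1893]
eef_rot: [0.0, 0.307, 0.952, 0.0]
wrist_force: [0.0, -0.1, -6.1]
opening: 0.17
grasp_force: 58.5
```

```bash
cat > fl.py <<'E'
from h import *
import sys
t,z=sys.argv[1],float(sys.argv[2]); plan([.539,.073,z+.086],[-.588,-.809])
for n in('scene','top'):
    a=snap(n,t+n);W=cloud(a);r=np.hypot(W[...,0]-.538,W[...,1]-.071)
    m=(abs(W[...,2]-z)<.009)&(r<.11)&(r>.07)
    P=W[m];A=np.c_[P[:,:2]-[.538,.071],np.ones(len(P))];s=np.linalg.lstsq(A,P[:,2],rcond=None)[0]
    k=abs(A@s-P[:,2])<.003;P=P[k];s=np.linalg.lstsq(A[k],P[:,2],rcond=None)[0]
    print(n,len(P),'plane',s.round(4),'extent mid',((np.percentile(P,1,axis=0)+np.percentile(P,99,axis=0))/2).round(4),np.ptp(P,axis=0).round(3))
E
python3 fl.py b 0.102
```

```text
pos [0.5402 0.072  0.1893] shift mm [1.6 0.1 1.3]
rotvec [-0.     0.    -3.137]
rotvec [0.    0.    0.005]
q [-0.085  0.156  1.724  0.     1.261 -1.032] t 10.2 F [ 0.  -0.1 -6.1] gf 58.47899534739554 op 0.1703822742310287
scene 1991 plane [-0.0072 -0.0095  0.1029] extent mid [0.5384 0.0718 0.1029] [0.194 0.194 0.008]
top 385 plane [-0.0029 -0.0044  0.1027] extent mid [0.5395 0.0802 0.1029] [0.191 0.132 0.006]
```

The full weight hangs from the grip at 6.1 N, with no side force. The basket is level and has risen 12 mm. I'll lift the remaining 90 mm.

Emit:
jog_arm(series=[[[0, 0, -1, 0, 0, 0, 0], [0, 0, -2, 0, 0, 0, 0], [0, 0, -3, 0, 0, 0, 0], [0, 0, -4, 0, 0, 0, 0], [0, 0, -5, 0, 0, 0, 0], [0, 0, -5, 0, 0, 0, 0], [0, 0, -6, 0, 0, 0, 0], [0, 0, -6, 0, 0, 0, 0], [0, 0, -6, 0, 0, 0, 0], [0, 0, -6, 0, 0, 0, 0]]])

```text
time_s: 11.3
eef_pos: [0.5402, 0.072, 0.2338]
eef_rot: [0.0, 0.307, 0.952, 0.0]
wrist_force: [-0.5, -0.7, -6.8]
opening: 0.163
grasp_force: 58.5
```

Emit:
jog_arm(series=[[[0, 0, -6, 0, 0, 0, 0], [0, 0, -6, 0, 0, 0, 0], [0, 0, -6, 0, 0, 0, 0], [0, 0, -6, 0, 0, 0, 0], [0, 0, -6, 0, 0, 0, 0], [0, 0, -5, 0, 0, 0, 0], [0, 0, -4, 0, 0, 0, 0], [0, 0, -3, 0, 0, 0, 0], [0, 0, -2, 0, 0, 0, 0], [0, 0, -1, 0, 0, 0, 0]]])

```text
time_s: 12.3
eef_pos: [0.5402, 0.072, 0.2783]
eef_rot: [-0.0, 0.307, 0.952, 0.0]
wrist_force: [0.1, 0.3, -7.4]
opening: 0.173
grasp_force: 58.5
```

Emit:
jog_arm(series=[[[0, 0, 0, 0, 0, 0, 0], [0, 0, 0, 0, 0, 0, 0], [0, 0, 0, 0, 0, 0, 0], [0, 0, 0, 0, 0, 0, 0], [0, 0, 0, 0, 0, 0, 0], [0, 0, 0, 0, 0, 0, 0], [0, 0, 0, 0, 0, 0, 0], [0, 0, 0, 0, 0, 0, 0], [0, 0, 0, 0, 0, 0, 0], [0, 0, 0, 0, 0, 0, 0]]])

```text
time_s: 13.3
eef_pos: [0.5402, 0.0719, 0.2782]
eef_rot: [0.0, 0.307, 0.952, -0.0]
wrist_force: [-0.1, 0.3, -7.0]
opening: 0.17
grasp_force: 58.5
```

Emit:
jog_arm(series=[[[0, 0, 0, 0, 0, 0, 0], [0, 0, 0, 0, 0, 0, 0], [0, 0, 0, 0, 0, 0, 0], [0, 0, 0, 0, 0, 0, 0], [0, 0, 0, 0, 0, 0, 0], [0, 0, 0, 0, 0, 0, 0], [0, 0, 0, 0, 0, 0, 0], [0, 0, 0, 0, 0, 0, 0], [0, 0, 0, 0, 0, 0, 0], [0, 0, 0, 0, 0, 0, 0]]])

```text
time_s: 14.3
eef_pos: [0.5402, 0.0719, 0.2782]
eef_rot: [0.0, 0.307, 0.952, 0.0]
wrist_force: [0.1, -0.0, -7.1]
opening: 0.171
grasp_force: 58.5
```

```bash
python3 fl.py c 0.191; python3 fl.py d 0.191 | grep plane; python3 -c "
from h import *
a=load('cscene')
cv2.imwrite('pics/c.png',cv2.resize(a['frame'][60:300,140:440],(750,600)))"
```

```text
pos [0.5402 0.0719 0.2782] shift mm [1.6 0.2 1.2]
rotvec [-0.     0.    -3.137]
rotvec [0.    0.    0.005]
q [-0.085  0.077  1.628  0.     1.437 -1.032] t 14.3 F [ 0.1 -0.  -7.1] gf 58.50738267414272 op 0.17138182698040214
scene 2186 plane [-0.0058 -0.0068  0.1917] extent mid [0.5382 0.0721 0.1917] [0.193 0.192 0.007]
top 325 plane [-0.0254 -0.0055  0.1897] extent mid [0.4554 0.0756 0.1917] [0.023 0.113 0.006]
scene 2199 plane [-0.0054 -0.0068  0.1917] extent mid [0.538  0.072  0.1915] [0.193 0.192 0.007]
top 323 plane [-0.0135 -0.0062  0.1906] extent mid [0.4555 0.0755 0.1918] [0.024 0.113 0.006]
```

View pics/c.png

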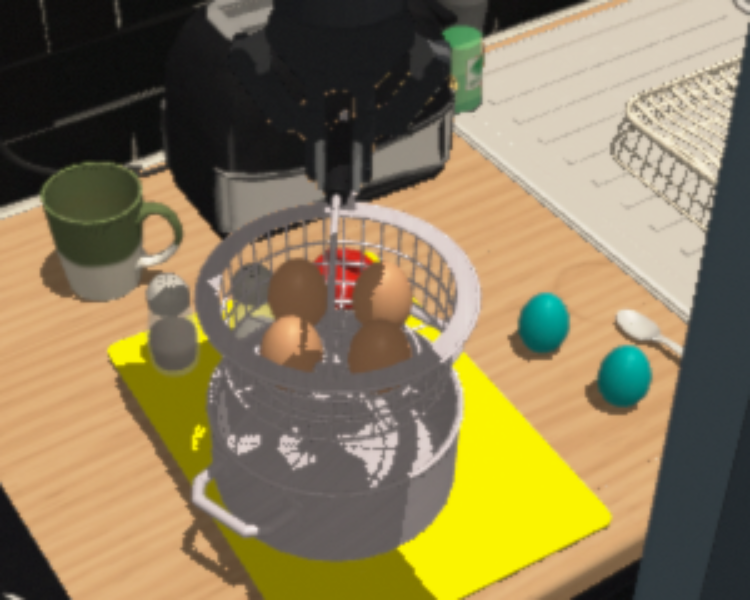

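The picture shows the basket hanging level over the pot, with the flange ring centred at about (338,290). All four brown eggs are upright and the pot and shakers look untouched. The flange is at 0.1917, which puts the underside about 39 mm above the rim, with under 0.5° of tilt. Two successive measurements match, so it is still.

```bash
python3 -c "
from bench import ctrl
print(ctrl.hand_in())"
```

```text
the job is handed in; nothing more can be done
None
```

I swung the handle up while the basket was still seated and handed the job in with the basket held by its grip, level and still, about 39 mm above the middle of the pot, all four eggs upright; the judge's result wasn't shown.

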